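# Unclamp the measured sample under the interferometer and bring it out

## Robot

A 6-joint arm with a two-finger parallel gripper is mounted at the origin on the work surface. World frame = base frame: x ahead of the robot, y to its left, z up, the work surface at z = 0. Lengths are in m, angles in rad, forces in N, time in s.
With the tool pointing down it reaches from about 0.325 to 0.775 m from the base axis. Payload 9.3 kg.
Tool frame: the origin (TCP) lies midway between the tips of the shut fingers; the grasp point (between the pads) lies 19 mm behind it (r.grip_point_offset is the z of the grasp point in the tool frame, in m); z points along the fingers, y is the line along which they close (so a half turn about z gives the same grasp; the last joint's range is limited). The gripper opens to 85 mm and grips with 20 to 120 N. Pads are 22 mm wide; open, the fingers measure 114 mm over their backs; the gripper's body (76 mm by 85 mm) begins 54 mm behind the grasp point. The pads swing forward as they close: fully open they stand 13 mm farther back than shut.
Start: joints at [-1.31, 0.259, 0.021, 1.334, 0, 1.418], TCP at [0.221, -0.504, 0.231] pointing down, gripper open.
Joint ranges: [-3.04, 3.04], [-0.91, 1.82], [-1.04, 1.36], [-1.92, 1.95], [-1.52, 1.45], [-3.14, 3.14]. Speed limits (rad/s): [2.22, 2.22, 2.79, 3.14, 3.14, 3.14].

## Interface

Orientations are given as a 3x3 rotation matrix whose columns are the frame's x, y, z axes.
In Python, from cell import monitor, read_camera, camera_params, ticket, find_in, r gives the robot as it stands.
- The arm moves only by the tool move_arm, never from a script. Its argument "moves" is a list of rows, each an object of numbers: "wx", "wy", "wz": the turn, a rotation vector about the world's x, y, z in rad; "tx", "ty", "tz": the shift along the world's x, y, z in m; "claw": the opening in per cent of the stroke, from 0 (shut) to 100 (fully open). In form: [{"wx": .., "wy": .., "wz": .., "tx": .., "ty": .., "tz": .., "claw": ..}, ...]. A call has 1 to 10 rows; each row shifts and turns the commanded pose from where the row before left it; what a row does not reach is not made up. A row lasts 1/12 s, in which the tool goes at most 41.7 mm and 7.16 degrees, less where a joint would pass 70% of its speed; a pose out of reach is approached as far as the arm can. A call is refused whole if a number of a shift passes 0.0417 or a number of a turn 0.125, either way. A call with a gripper value outside its range is refused whole. The fingers move at their own pace and stop on an object; the grip force is fixed at half the most. Time passes only in rows, so rows that do not move let the fingers close. It gives the time, the measured TCP pose, the force, the opening and the grip force at its end, in the units of the state.
- monitor.get_state(): the state, without advancing time (a new reading comes with each control period).
- read_camera(name): name is "scene" or "top" or "wrist"; returns the picture (400x640x3 uint8, red, green, blue); there is no depth.
- camera_params(name): a dict with "mtx" (3x3 intrinsics, pixels), "k1" (the pictures are not rectified: a ray, as slopes to the right and down, at radius r is drawn at 1 + k1 r^2 times it, then the intrinsics apply), "rvec" (rotation vector, rad) and "tvec" (3), from world to camera coordinates, as OpenCV has them. Camera axes: x right, y down, z forward; pixel columns grow to the right and rows downward; lengths in m; the calibration is good to about 2 mm. A picture is of the moment at which its call begins: read the wrist's pose just before it. camera_params takes no time and is no camera call; for the wrist camera it gives the pose at the moment of the call.
- ticket.finish_job(): hands the job in; it is judged then, once.
Trained networks look in the newest picture that a camera, given by its name, has taken for a name from the list of things; names that differ only in an ending like _2 or _b are one class to them, and where a whole thing is asked for, a point or a joint stands for the part that bears it (a point fixed in the world has none). Each returns a list of dicts, best first, with "conf" (0 to 1); they miss things now and then, are a little off and sometimes report something else, mostly with a low value. They report only what shows in the picture. A call takes as long as a camera call. They do not tell look-alikes from the thing itself.
- find_in(camera, target): "at" ([column, row] in pixels, amid what is visible of it).
The state is a dict: "t": time; "qpos": joint angles; "qvel": joint speeds; "joint_torque": joint torques, N m; "tool_pos": TCP position; "eef_rot": TCP orientation; "force": force on the tool from outside, world axes, zero at the start; "ft_torque": the same for the moment, N m; "opening": opening from 0.0 (shut) to 1.0 (fully open); "grip_force": force on a finger pad.
Only numpy, scipy, OpenCV 4.12 (cv2) and the standard library are available. Lean on these libraries where they do the work, as an engineer would, in place of code of your own. Each camera call takes 0.05 s, during which the arm holds its last target. There are 200 camera calls.

## Task

The sample under the interferometer has been measured: press down the clamp's yellow safety catch to release it, throw the red clamp handle fully open, then take the sample carrier by its black grip, draw it out towards you from under the head and set it down flat, gently and wholly on the white inspection pad. Leave the clamp open. Do not touch the polished sample or bump the interferometer head, keep the carrier level, never drop it, and leave the other things on the table where they are.

Things in the scene. Friction and masses are not known exactly. Their poses are not given: they have to be found in the camera images.
- fixture: Black base plate 350 x 285 x 12 mm bolted to the optical table; it carries nest, clamp, post and interferometer head, all fixed to it. Origin at table level; the plate spans x -165..185, y -150..135, z 0..12 mm. Its x axis points away from the robot (turned up to 0.2 rad either way), y left, z up. All 'fixture' coordinates below are in this frame, in mm.
- nest (a point): Where the carrier's origin lies in the nest: fixture (-25, 0, 12). Two aluminium side rails along x have their inner faces at y = -42 and +42, their tops at z = 18; they run x -90..45. A rear stop stands at x = 46. The nest is open to the front (-x), without a front stop.
- head: Interferometer head, a silver box with a black band over the nest; same origin and axes as fixture. In that frame the box spans x -20..170, y -50..130, z 150..240 mm (a plug on top to z = 270). A post 38 mm thick stands at x = 140, y = 90, up to z = 285. It must not be bumped by robot or carrier: more than a light touch (3 N) spoils it.
- objective (a point): Lower end, on its axis, of the round black objective (44 mm in diameter; 54 mm collar above z = 130) that hangs under the head at fixture x = 10, y = 0 from z = 150 down to z = 80. It is part of the head. The carrier passes below it with 50 mm of room; drawn out by 80 mm, the carrier is clear of it.
- catch (a joint): Yellow safety catch of the toggle clamp, a rocking thumb lever. 0 = engaged: its hook stands behind a pin of the handle and lets the handle move only about 0.05 rad. It grows as the tab is pressed down; above 0.5 rad the handle is free, 0.8 rad is its stop (fully down). It stays where it is left. Pressing takes 3 to 5 N.
- catch_tab (a point): Top face of the catch's thumb tab, where to press down: at joint 0 at fixture (-141, -110, 77.5). The tab spans fixture x -152..-120, is 20 mm wide (y) and 5 mm thick. The pivot (axis along y) lies at fixture x = -109, z = 74, so the pressed point goes down in an arc by 23 mm and 10 mm towards +x. Free space above it.
- handle (a joint): Red clamp handle: 0 = clamped (upright), 1.2 rad = fully open (its stop), leaning over to the fixture's -y side. It turns about the fixture's x direction through handle_hinge and stays where it is left; friction about 0.25 N m, 2 to 4 N at the grip. Opening it lifts the clamp's arm and rubber foot off the carrier; fully open, it stays at fixture y < -55, z < 120.
- handle_hinge (a point): Fixed point on the handle's pivot axis: fixture (-75, -100, 32).
- handle_grip (a point): Point on the axis of the handle's round red grip, 110 mm from the pivot, where to hold or push it. The grip is 22 mm in diameter and runs from 55 to 135 mm from the pivot; clamped, it stands upright with its top at fixture z = 167, about 45 mm before the front face and 40 mm to the right of the side of the head.
- carrier: Sample carrier, a loose aluminium plate 140 x 80 x 8 mm, about 0.27 kg. Origin at the centre of its underside, x along its length, z up. It starts in the nest, axes along the fixture's, 1 mm from the rear stop and 2 mm from either rail. While clamped, the clamp's foot (14 mm) stands between two 4 mm high ribs at the carrier's right front (carrier x = -50, y = -31) and holds it.
- carrier_grip (a point): Pinch point on the carrier's black grip, 36 mm above the underside at carrier x = -10, y = 0. The grip is a block 24 (x) by 10 (y) mm, 8 to 48 mm above the underside; pinch across the 10 mm. Centre of mass about 15 mm behind it (+x). In the nest it stands right before the head's front face: lean the gripper back to the robot, 25 to 45 degrees, fingers pointing forward and down.
- sample: Polished disc in a black ring, 58 mm in diameter and 7 mm high, fixed on the carrier at carrier x = +35, y = 0; its top lies 15 mm above the carrier's underside. The robot must not touch it.
- pad: White square inspection pad, 240 x 240 x 3 mm, fixed to the table; origin at the centre of its underside. The carrier may lie on it in any direction, near the middle.
- bottle: Bystander: amber bottle, 48 mm in diameter, 115 mm high, loose. Origin at the centre of its underside.
- controller: Bystander: silver remote control box with a black band and knob, 95 x 130 x 62 mm, loose. Origin at the centre of its underside.
- lens_mount: Bystander: black square lens mount on a steel post with a round foot 52 mm in diameter, 120 mm high, loose. Origin at the centre of its underside.
Things that resemble listed ones, but are neither listed nor needed, are in the scene too. What is shaped like the carrier but pink is not meant.

How it is judged:
By the outcome, as a careful person would: the job done as asked, in the order asked, and still so for the second after the job is handed in, with the robot touching nothing.
It also fails if it takes over 67 s, if anything falls off the work surface, if the arm or the gripper's body presses on something with over 40 N, if the wrist force passes 120 N, or if a joint passes its speed limit or range.

## Working session

There is one attempt and no reset: what is moved stays moved. The work goes in short steps, Python scripts to look and compute and a tool call to move; the robot and the scene stay as the last step left them, time stands still between calls to the robot, and variables do not carry over. Pictures are saved under pics/ and viewed, at most 10 in all, crops included, and the job is handed in when it is done.

Besides the shell and the picture viewer there is one more tool, called after "Call:" as name(argument=value, ...) on one line, values as JSON. move_arm: Moves the arm, as the interface text tells. Its arguments: {"type":"object","properties":{"moves":{"type":"array"}},"required":["moves"]}

```bash
ls; mkdir -p pics
python3 - <<'E'
from cell import *
import cv2
for c in ("scene","top"):
    im=read_camera(c); cv2.imwrite(f"pics/{c}0.png",im[:,:,::-1])
    p=camera_params(c); print(c,p)
    for n in ("fixture","head","objective","catch_tab","handle_grip","handle_hinge","carrier","carrier_grip","sample","pad","bottle","controller","lens_mount"):
        print(n,[(d['at'],round(d['conf'],2)) for d in find_in(c,n)[:3]])
print(monitor.get_state())
E
```

```text
pics
scene {'mtx': array([[467.01787379,   0.        , 328.68395915],
       [  0.        , 467.01787379, 204.83119447],
       [  0.        ,   0.        ,   1.        ]]), 'k1': -0.09758973324499598, 'rvec': array([ 2.21849695, -0.30989294,  0.17392013]), 'tvec': array([-0.53853255,  0.1197473 ,  1.44710956])}
fixture [([384.8, 218.5], 0.6), ([368.6, 233.8], 0.42)]
head [([387.1, 173.7], 0.8), ([278.4, 313.1], 0.74), ([365.0, 249.7], 0.69)]
objective [([385.6, 219.9], 0.68)]
catch_tab []
handle_grip [([366.6, 236.4], 0.78), ([374.0, 228.7], 0.21)]
handle_hinge [([366.9, 248.5], 0.73)]
carrier [([265.8, 243.5], 0.98), ([434.4, 299.3], 0.83), ([363.4, 232.3], 0.59)]
carrier_grip [([267.1, 244.0], 0.82), ([435.6, 297.3], 0.66), ([361.2, 233.5], 0.55)]
sample [([255.8, 252.6], 0.73), ([444.9, 302.6], 0.65), ([375.6, 227.4], 0.53)]
pad [([288.6, 173.1], 0.8)]
bottle [([379.9, 323.0], 0.82), ([275.4, 313.9], 0.6), ([364.2, 234.0], 0.28)]
controller [([274.6, 312.9], 0.69)]
lens_mount [([376.6, 226.2], 0.56), ([350.5, 148.2], 0.54)]
top {'mtx': array([[399.4395067 ,   0.        , 315.8199
[... 1028 characters left out ...]
  1.41817350e+00]), 'qvel': array([-2.10320283e-03,  1.14388988e-03, -1.68237105e-04, -4.60033697e-06,
        1.76837961e-03, -1.88671873e-05]), 'joint_torque': array([ 1.27354588e-04, -5.55386317e+01,  3.44730234e+01,  1.55881462e-03,
       -1.97921645e-04,  1.51179570e-06]), 'tool_pos': array([ 0.22112572, -0.50359325,  0.23128818]), 'eef_rot': array([[ 9.15603153e-01,  4.02083157e-01, -1.66693892e-05],
       [ 4.02083157e-01, -9.15603153e-01, -6.89374108e-06],
       [-1.80344025e-05, -3.90549549e-07, -1.00000000e+00]]), 'force': array([ 0.76416552, -0.55222248, -0.06223581]), 'ft_torque': array([ 0.03451877, -0.00651941,  0.01303919]), 'grip_force': 0.0, 'opening': 0.9973528900007373}
```

View pics/top0.png

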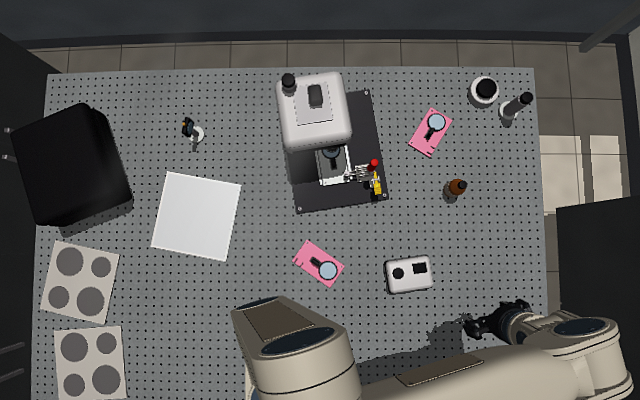

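View pics/scene0.png

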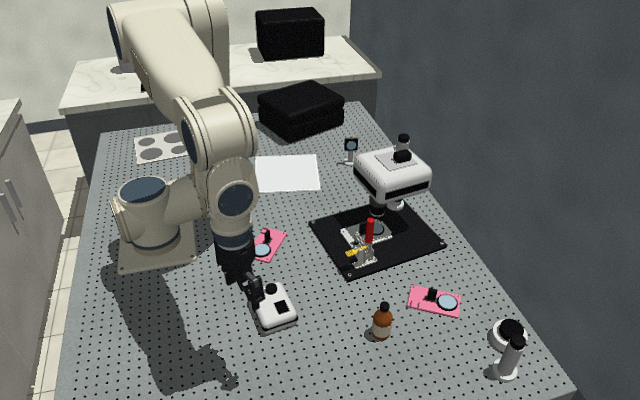

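Top view: the real carrier (aluminium) is in the nest at about (333,167); the two look-alikes at (318,265) and (432,132) are pink. The plate's corners are near (297,212), (388,199), (366,90) and the pad's near (167,172), (241,184), (226,261), (151,247).

```bash
cat > h.py <<'E'
import numpy as np, cv2
from cell import *
from scipy.optimize import least_squares
def proj(P,p):
    return cv2.projectPoints(np.float64(P).reshape(-1,1,3),p['rvec'],p['tvec'],p['mtx'],np.array([p['k1'],0,0,0.]))[0][:,0]
def ray(uv,p):
    n=cv2.undistortPointsIter(np.float64(uv).reshape(-1,1,2),p['mtx'],np.array([p['k1'],0,0,0.]),None,None,(3,50,1e-9))[:,0]
    R=cv2.Rodrigues(p['rvec'])[0]; return -R.T@np.ravel(p['tvec']), np.c_[n,np.ones(len(n))]@R
def unproj(uv,p,z):
    c,d=ray(uv,p); return c+d*((z-c[2])/d[:,2])[:,None]
def F(pose,P): # fixture mm -> world m
    x,y,a=pose; P=np.float64(P).reshape(-1,3)/1000; c,s=np.cos(a),np.sin(a)
    return np.c_[x+c*P[:,0]-s*P[:,1],y+s*P[:,0]+c*P[:,1],P[:,2]]
E
cat > m.py <<'E'
from h import *
im=cv2.imread('pics/top0.png'); p=camera_params('top'); ps=camera_params('scene')
cor=np.array([[297,212],[388,199],[366,90]],float)
M=np.array([[-165,135,12],[-165,-150,12],[185,-150,12]])
hs=cv2.cvtColor(im,cv2.COLOR_BGR2HSV); sc=cv2.cvtColor(cv2.imread('pics/scene0.png'),cv2.COLOR_BGR2HSV)
# scene corners of plate: (front-right) , (front-left), (back-right)
cs=np.array([[310,227],[349,278],[446,242]],float)
f=lambda q:np.r_[(proj(F(q,M),p)-cor).ravel(),(proj(F(q,M),ps)-cs).ravel()]
s=least_squares(f,[0.6,0,0],loss='soft_l1'); print(s.x,f(s.x).reshape(-1,2).round(1).tolist())
pose=s.x; np.save('pose.npy',pose)
_,_,st,ce=cv2.connectedComponentsWithStats(((hs[...,2]>200)&(hs[...,1]<40)).astype(np.uint8)[150:280,140:250],connectivity=4)
m=np.zeros(hs.shape[:2],np.uint8); m[150:280,140:250]=((hs[...,2]>190)&(hs[...,1]<40))[150:280,140:250]
cn=max(cv2.findContours(m,0,2)[0],key=cv2.contourArea); rc=cv2.minAreaRect(cn); box=cv2.boxPoints(rc)
w=unproj(box,p,.003); print('pad',w.round(4).tolist(),w.mean(0))
for n,P in dict(tab=(-141,-110,77.5),griptop=(-75,-100,167),cgrip=(-35,0,60),sample=(10,0,27),obj=(10,0,80)).items():
    print(n,F(pose,P).round(4),proj(F(pose,P),p).round(1),proj(F(pose,P),ps).round(1))
for nm,h in(('top',hs),('scene',sc)):
    for col,lo,hi in(('yel',20,35),('red',0,8)):
        k=((h[...,0]>=lo)&(h[...,0]<=hi)&(h[...,1]>180)&(h[...,2]>100))
        r,c=np.nonzero(k[:, 330:400]); g=(r>120)&(r<280); print(nm,col,g.sum(),c[g].mean()+330,r[g].mean(),c[g].min()+330,c[g].max()+330,r[g].min(),r[g].max())
for n,uv,z in(('pink',(318,265),.01),('ctrl',(408,274),.06),('bottle',(455,187),.1),('lens',(191,130),.1)): print(n,unproj([uv],p,z).round(3))
def draw(im,p):
    o=im.copy()
    for B in([-165,185,-150,135,0,12],[-20,170,-50,130,150,240],[-95,45,-40,40,12,20]):
        V=np.array([[x,y,z] for z in B[4:] for x,y in((B[0],B[2]),(B[1],B[2]),(B[1],B[3]),(B[0],B[3]))]); q=proj(F(pose,V),p).round().astype(int)
        for a in(0,4): cv2.polylines(o,[q[a:a+4]],True,(0,255,0),1)
    return o
a=draw(im,p)[60:230,250:420]; b=draw(cv2.imread('pics/scene0.png'),ps)[120:290,290:460]
cv2.imwrite('pics/ov.png',cv2.resize(np.hstack([a,b]),None,fx=2.35,fy=2.35,interpolation=cv2.INTER_CUBIC))
E
python3 m.py
```

```text
[ 0.6632469  -0.13972292  0.17613392] [[-1.4, 1.9], [0.3, -2.0], [-0.0, -2.5], [-2.9, -5.4], [-0.5, 2.0], [0.9, 1.7]]
pad [[0.3805, 0.4129, 0.003], [0.619, 0.3707, 0.003], [0.5686, 0.1329, 0.003], [0.3343, 0.1779, 0.003]] [0.47559142 0.27359961 0.003     ]
tab [[ 0.5437 -0.2727  0.0775]] [[376.7 188.8]] [[350.3 252. ]]
griptop [[ 0.6069 -0.2513  0.167 ]] [[372.8 160.8]] [[370.9 219.2]]
cgrip [[ 0.6288 -0.1459  0.06  ]] [[332.1 161. ]] [[363.1 223.5]]
sample [[ 0.6731 -0.138   0.027 ]] [[329.1 148.8]] [[374.8 227.5]]
obj [[ 0.6731 -0.138   0.08  ]] [[329.4 144.6]] [[376.1 214.6]]
top yel 99 376.5858585858586 185.4848484848485 373 381 172 194
top red 45 374.0 162.0 371 377 159 165
scene yel 66 352.4848484848485 251.75757575757575 345 366 246 256
scene red 107 370.4579439252336 228.80373831775702 367 373 218 242
pink [[ 0.324 -0.103  0.01 ]]
ctrl [[ 0.3   -0.361  0.06 ]]
bottle [[ 0.545 -0.491  0.1  ]]
lens [[0.715 0.262 0.1  ]]
```

View pics/ov.png

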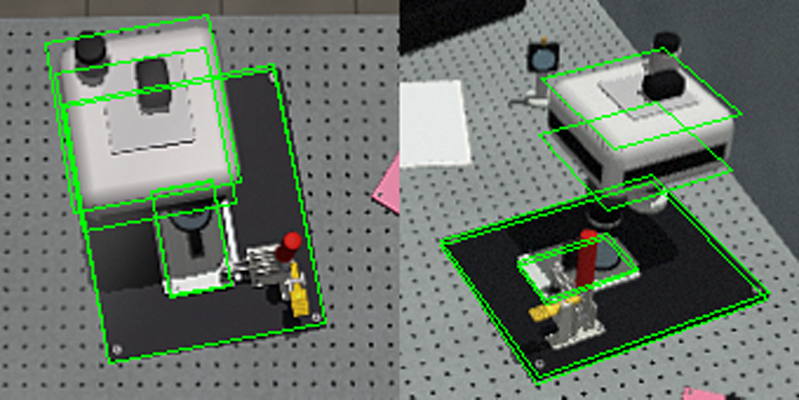

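The overlay fits plate, carrier and head to within 1–2 px (a few mm). I'll go over the catch with shut fingers, leaning the tool back, and take a closer look from there.

Call:
move_arm(moves=[{"tx": 0.03,"ty": 0.0225,"tz": 0,"wx": 0,"wy": 0,"wz": -0.12,"claw": 0},{"tx": 0.03,"ty": 0.0225,"tz": 0,"wz": -0.118,"claw": 0,"wx": 0,"wy": 0},{"tx": 0.03,"ty": 0.0225,"tz": 0,"wx": 0.0214,"wy": -0.12,"wz": 0,"claw": 0},{"tx": 0.03,"ty": 0.0225,"tz": 0,"wx": 0.0214,"wy": -0.12,"wz": 0,"claw": 0},{"tx": 0.03,"ty": 0.0225,"tz": 0,"wx": 0.0214,"wy": -0.12,"wz": 0,"claw": 0},{"tx": 0.03,"ty": 0.0225,"tz": 0,"wx": 0.0214,"wy": -0.12,"wz": 0,"claw": 0},{"tx": 0.03,"ty": 0.0225,"tz": 0,"wx": 0.0214,"wy": -0.12,"wz": 0,"claw": 0},{"tx": 0.03,"ty": 0.0225,"tz": -0.01,"wx": 0,"wy": 0,"wz": 0,"claw": 0},{"tx": 0.03,"ty": 0.0225,"tz": -0.01,"wx": 0,"wy": 0,"wz": 0,"claw": 0},{"tx": 0.03,"ty": 0.0225,"tz": -0.01,"wx": 0,"wy": 0,"wz": 0,"claw": 0}])

```text
t: 2.23
tool_pos: [0.5212, -0.2784, 0.2013]
eef_rot: [[0.807, 0.175, 0.564], [0.145, -0.985, 0.099], [0.573, 0.002, -0.82]]
force: [0.4, -1.0, -0.3]
opening: -0.001
grip_force: 0.0
```

Run:
```python
from h import *
pose=np.load('pose.npy')
p=camera_params('wrist'); im=read_camera('wrist')[:,:,::-1].copy(); cv2.imwrite('pics/w1raw.png',im); np.save('w1p.npy',p,allow_pickle=True)
s=monitor.get_state(); print(s['t'],s['tool_pos'],s['eef_rot'].round(3),s['force'],s['qpos'].round(2))
for B in([-165,185,-150,135,0,12],[-20,170,-50,130,150,240],[-95,45,-40,40,12,20],[-152,-120,-120,-100,72.5,77.5],[-86,-64,-111,-89,87,167],[-47,-23,-5,5,20,60]):
    V=np.array([[x,y,z] for z in B[4:] for x,y in((B[0],B[2]),(B[1],B[2]),(B[1],B[3]),(B[0],B[3]))]); q=proj(F(pose,V),p).round().astype(int)
    for a in(0,4): cv2.polylines(im,[q[a:a+4]],True,(0,255,0),1)
cv2.imwrite('pics/w1.png',im)
for n in("catch_tab","handle_grip","carrier_grip"): print(n,[(d['at'],round(d['conf'],2)) for d in find_in('wrist',n)[:3]])
```

```text
2.2833 [ 0.52433905 -0.27363233  0.19962365] [[ 0.806  0.18   0.564]
 [ 0.147 -0.984  0.104]
 [ 0.573 -0.001 -0.819]] [ 0.31326423  4.23358019 -2.77281354] [-0.88  0.12 -0.4   0.73  0.53  2.17]
catch_tab [([323.2, 221.1], 0.59)]
handle_grip [([310.8, 163.4], 0.92), ([326.3, 221.4], 0.59)]
carrier_grip [([235.9, 166.9], 0.79), ([309.5, 190.6], 0.64), ([474.6, 143.7], 0.6)]
```

View pics/w1.png

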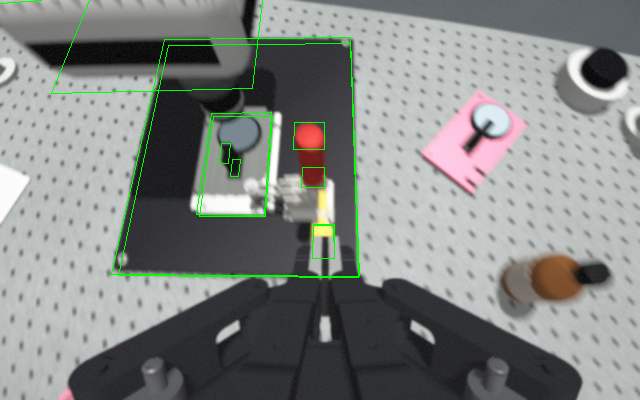

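The wrist view confirms the model: the red ball at (309,136) sits in its box, the yellow catch is around (323,222) just before the fingertips, and the aluminium carrier's grip is at (235,165). Pink copy at (475,144) is not meant.

Call:
move_arm(moves=[{"tx": 0,"ty": 0,"tz": 0,"wx": 0,"wy": 0,"wz": 0,"claw": 0},{"tx": 0.009,"ty": 0.001,"tz": -0.032,"wx": 0,"wy": 0,"wz": 0,"claw": 0},{"tx": 0.009,"ty": 0.001,"tz": -0.032,"wx": 0,"wy": 0,"wz": 0,"claw": 0},{"tx": 0.009,"ty": 0.001,"tz": -0.032,"wx": 0,"wy": 0,"wz": 0,"claw": 0},{"tx": 0,"ty": 0,"tz": 0,"wx": 0,"wy": 0,"wz": 0,"claw": 0},{"tx": 0,"ty": 0,"tz": 0,"wx": 0,"wy": 0,"wz": 0,"claw": 0}])

```text
t: 2.93
tool_pos: [0.5465, -0.2767, 0.1044]
eef_rot: [[0.808, 0.176, 0.562], [0.144, -0.984, 0.102], [0.571, -0.001, -0.821]]
force: [0.2, -0.0, 1.5]
opening: -0.002
grip_force: 0.0
```

```bash
cat >> h.py <<'E'
pose=np.load('pose.npy')
def fx(w): # world m -> fixture mm
    c,s=np.cos(pose[2]),np.sin(pose[2]); d=np.asarray(w)[:2]-pose[:2]
    return np.array([c*d[0]+s*d[1],-s*d[0]+c*d[1],w[2]])*1000
def show():
    s=monitor.get_state(); print(round(s['t'],2),'tcp',s['tool_pos'].round(4),'fix',fx(s['tool_pos']).round(1),'F',s['force'].round(1),'z',s['eef_rot'][:,2].round(3),'y',s['eef_rot'][:,1].round(3),'op',round(s['opening'],3),'g',round(s['grip_force'],1),'q',s['qpos'].round(2))
E
python3 -c "
from h import *
show()"
```

```text
2.93 tcp [ 0.5465 -0.2767  0.1044] fix [-139.  -114.4  104.4] F [ 0.2 -0.   1.5] z [ 0.562  0.102 -0.821] y [ 0.176 -0.984 -0.001] op -0.002 g 0.0 q [-0.85  0.24 -0.52  0.46  0.51  2.21]
```

Call:
move_arm(moves=[{"tx": 0.005,"ty": 0.005,"tz": -0.01,"wx": 0,"wy": 0,"wz": 0,"claw": 0},{"tx": 0,"ty": 0,"tz": -0.008,"wx": 0,"wy": 0,"wz": 0,"claw": 0},{"tx": 0.001,"ty": 0,"tz": -0.006,"wx": 0,"wy": 0,"wz": 0,"claw": 0},{"tx": 0.001,"ty": 0,"tz": -0.006,"wx": 0,"wy": 0,"wz": 0,"claw": 0},{"tx": 0.002,"ty": 0,"tz": -0.005,"wx": 0,"wy": 0,"wz": 0,"claw": 0},{"tx": 0,"ty": 0,"tz": 0,"wx": 0,"wy": 0,"wz": 0,"claw": 0}])

```text
t: 3.43
tool_pos: [0.5562, -0.2717, 0.07]
eef_rot: [[0.807, 0.176, 0.563], [0.145, -0.984, 0.1], [0.572, 0.001, -0.82]]
force: [0.5, -0.1, 0.4]
opening: 0.003
grip_force: 0.0
```

```bash
python3 -c "
from h import *
show()"
```

```text
3.43 tcp [ 0.5562 -0.2717  0.07  ] fix [-128.6 -111.2   70. ] F [ 0.5 -0.1  0.4] z [ 0.563  0.1   -0.82 ] y [ 0.176 -0.984  0.001] op 0.003 g 0.0 q [-0.83  0.29 -0.57  0.36  0.5   2.23]
```

Call:
move_arm(moves=[{"tx": 0.001,"ty": 0,"tz": -0.005,"wx": 0,"wy": 0,"wz": 0,"claw": 0},{"tx": 0.001,"ty": 0,"tz": -0.004,"wx": 0,"wy": 0,"wz": 0,"claw": 0}])

```text
t: 3.6
tool_pos: [0.559, -0.2719, 0.0642]
eef_rot: [[0.804, 0.177, 0.567], [0.146, -0.984, 0.099], [0.576, 0.003, -0.817]]
force: [-66.2, 7.1, 84.2]
opening: -0.004
grip_force: 51.6
```

Run:
```python
from h import *
show()
im=read_camera('wrist')[:,:,::-1]; sc=read_camera('scene')[:,:,::-1]
a=cv2.resize(im[80:330,220:420],(600,750))[:, :]; a=cv2.resize(im[80:300,240:420],(480,587)); b=cv2.resize(sc[190:300,320:380],(320,587))
cv2.imwrite('pics/c2.png',np.hstack([a,b]))
```

```text
3.6 tcp [ 0.559  -0.2719  0.0642] fix [-125.8 -111.8   64.2] F [-66.2   7.1  84.2] z [ 0.567  0.099 -0.817] y [ 0.177 -0.984  0.003] op -0.004 g 51.6 q [-0.83  0.3  -0.57  0.33  0.51  2.23]
```

View pics/c2.png

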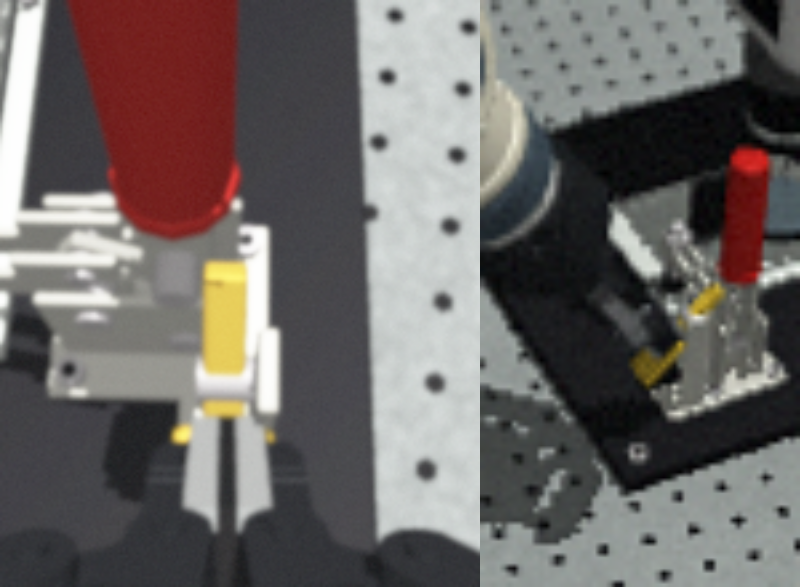

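The catch is down: the tab slopes about 45° in the scene crop (around (655,365)), and the force jump shows it is on its stop. Backing off and moving to the +y side of the handle.

Call:
move_arm(moves=[{"tx": -0.012,"ty": -0.002,"tz": 0.016,"wx": 0,"wy": 0,"wz": 0,"claw": 0},{"tx": -0.011,"ty": -0.002,"tz": 0.03,"wx": 0,"wy": 0,"wz": 0,"claw": 0},{"tx": -0.011,"ty": -0.002,"tz": 0.03,"wx": 0,"wy": 0,"wz": 0,"claw": 0},{"tx": -0.005,"ty": 0.028,"tz": 0,"wx": 0,"wy": 0,"wz": 0,"claw": 0},{"tx": -0.005,"ty": 0.028,"tz": 0,"wx": 0,"wy": 0,"wz": 0,"claw": 0},{"tx": 0,"ty": 0,"tz": 0,"wx": 0,"wy": 0,"wz": 0,"claw": 0},{"tx": 0,"ty": 0,"tz": 0,"wx": 0,"wy": 0,"wz": 0,"claw": 0}])

```text
t: 4.28
tool_pos: [0.5143, -0.2201, 0.138]
eef_rot: [[0.806, 0.178, 0.564], [0.148, -0.984, 0.1], [0.573, 0.002, -0.819]]
force: [0.6, -0.2, -0.2]
opening: -0.001
grip_force: 0.0
```

```bash
python3 -c "
from h import *
show()
im=read_camera('wrist')[:,:,::-1]; cv2.imwrite('pics/w3.png',im)"
```

```text
4.28 tcp [ 0.5143 -0.2201  0.138 ] fix [-160.7  -53.   138. ] F [ 0.6 -0.2 -0.2] z [ 0.564  0.1   -0.819] y [ 0.178 -0.984  0.002] op -0.001 g 0.0 q [-0.82  0.1  -0.6   0.51  0.5   2.24]
```

View pics/w3.png

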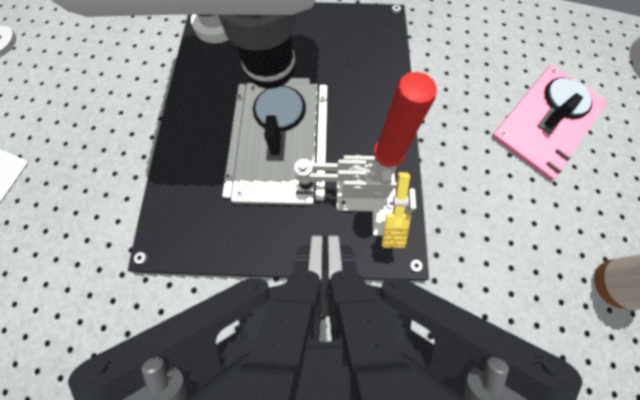

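Run:
```python
from h import *
p=camera_params('wrist'); im=cv2.imread('pics/w3.png')
M=np.array([[-165,135,12],[-165,-150,12],[185,-150,12],[-95,40,20],[-95,-40,20],[-75,-100,167],[10,0,27],[-23,0,60]])
print(proj(F(pose,M),p).round(1).tolist())
o=im.copy()
for B in([-165,185,-150,135,12,12],[-95,45,-40,40,20,20],[-152,-120,-120,-100,72.5,77.5],[-47,-23,-5,5,60,60]):
    V=np.array([[x,y,B[5]] for x,y in((B[0],B[2]),(B[1],B[2]),(B[1],B[3]),(B[0],B[3]))]); q=(proj(F(pose,V),p)*4).round().astype(int)
    cv2.polylines(o,[q],True,(0,255,0),1,cv2.LINE_AA,2)
cv2.imwrite('pics/w3o.png',cv2.resize(o[60:280,120:440],None,fx=2.5,fy=2.5,interpolation=cv2.INTER_CUBIC))
```

```text
[[124.0, 273.6], [428.2, 276.1], [398.3, 1.0], [228.0, 200.7], [310.4, 201.1], [412.5, 81.0], [274.3, 104.6], [266.5, 113.2]]
```

View pics/w3o.png

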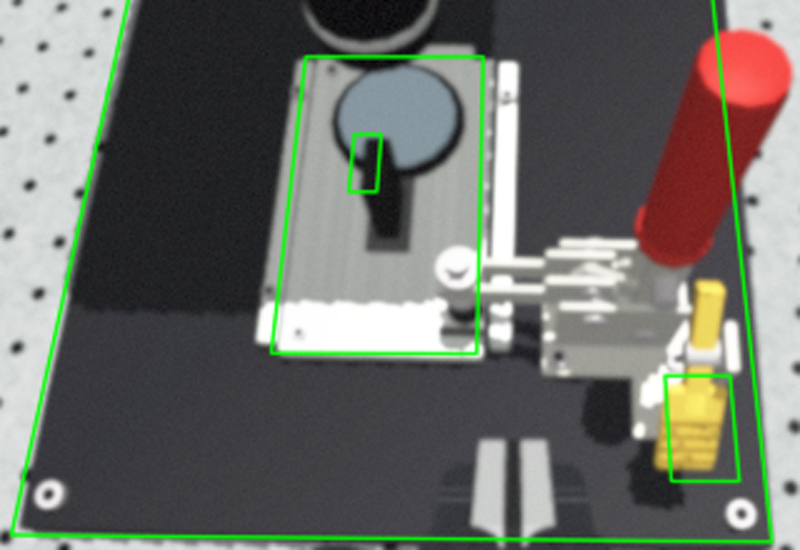

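Call:
move_arm(moves=[{"tx": 0.0315,"ty": 0.0056,"tz": -0.002,"wx": 0,"wy": 0,"wz": 0,"claw": 0},{"tx": 0.0315,"ty": 0.0056,"tz": -0.002,"wx": 0,"wy": 0,"wz": 0,"claw": 0},{"tx": 0.0315,"ty": 0.0056,"tz": -0.002,"wx": 0,"wy": 0,"wz": 0,"claw": 0},{"tx": 0,"ty": 0,"tz": 0,"wx": 0,"wy": 0,"wz": 0,"claw": 0},{"tx": 0.002,"ty": -0.011,"tz": 0,"wx": 0,"wy": 0,"wz": 0,"claw": 0},{"tx": 0.002,"ty": -0.011,"tz": 0,"wx": 0,"wy": 0,"wz": 0,"claw": 0},{"tx": 0.0026,"ty": -0.0147,"tz": 0.0017,"wx": 0,"wy": 0,"wz": 0,"claw": 0},{"tx": 0.0026,"ty": -0.0147,"tz": 0.0017,"wx": 0,"wy": 0,"wz": 0,"claw": 0},{"tx": 0,"ty": 0,"tz": 0,"wx": 0,"wy": 0,"wz": 0,"claw": 0}])

```text
t: 5.08
tool_pos: [0.618, -0.2596, 0.1347]
eef_rot: [[0.807, 0.174, 0.564], [0.144, -0.985, 0.098], [0.573, 0.002, -0.82]]
force: [0.7, -0.0, -0.3]
opening: 0.003
grip_force: 0.0
```

```bash
python3 -c "
from h import *
show()"
```

```text
5.08 tcp [ 0.618  -0.2596  0.1347] fix [ -65.5 -110.1  134.7] F [ 0.7 -0.  -0.3] z [ 0.564  0.098 -0.82 ] y [ 0.174 -0.985  0.002] op 0.003 g 0.0 q [-0.72  0.27 -0.39  0.5   0.46  2.34]
```

Call:
move_arm(moves=[{"tx": 0.0022,"ty": -0.0125,"tz": -0.0025,"wx": 0,"wy": 0,"wz": 0,"claw": 0},{"tx": 0.0022,"ty": -0.0125,"tz": -0.0025,"wx": 0,"wy": 0,"wz": 0,"claw": 0},{"tx": 0.0025,"ty": -0.0138,"tz": -0.008,"wx": 0,"wy": 0,"wz": 0,"claw": 0},{"tx": 0.0025,"ty": -0.0138,"tz": -0.008,"wx": 0,"wy": 0,"wz": 0,"claw": 0},{"tx": 0.0009,"ty": -0.005,"tz": -0.0055,"wx": 0,"wy": 0,"wz": 0,"claw": 0},{"tx": 0.0009,"ty": -0.005,"tz": -0.0055,"wx": 0,"wy": 0,"wz": 0,"claw": 0},{"tx": 0,"ty": 0,"tz": 0,"wx": 0,"wy": 0,"wz": 0,"claw": 0}])

```text
t: 5.67
tool_pos: [0.6292, -0.3195, 0.101]
eef_rot: [[0.808, 0.176, 0.563], [0.145, -0.984, 0.1], [0.572, 0.001, -0.821]]
force: [-0.3, 1.0, 0.2]
opening: -0.001
grip_force: 0.0
```

```bash
cat > hue.py <<'E'
from h import *
# handle angle from red pixels: fit theta so grip axis (55..135) midline matches in top & scene
def ang():
    out=[]
    for c in('top','scene'):
        im=read_camera(c); h=cv2.cvtColor(im,cv2.COLOR_RGB2HSV); p=camera_params(c)
        k=((h[...,0]<=8)&(h[...,1]>170)&(h[...,2]>70)); k[:120]=0;k[280:]=0;k[:,:330]=0;k[:,420:]=0
        r,cc=np.nonzero(k); pts=np.c_[cc,r]
        T=np.linspace(0,1.3,131); best=[]
        print(c,len(pts),pts.mean(0).round(1) if len(pts) else None,[proj(F(pose,(-75,-100-95*np.sin(t),32+95*np.cos(t))),p)[0].round(1).tolist() for t in(0.6,0.9,1.0,1.1,1.2)])
E
python3 -c "
from hue import *
show(); ang()"
```

```text
5.67 tcp [ 0.6292 -0.3195  0.101 ] fix [ -65. -171.  101.] F [-0.3  1.   0.2] z [ 0.563  0.1   -0.821] y [ 0.176 -0.984  0.001] op -0.001 g 0.0 q [-0.79  0.37 -0.33  0.49  0.49  2.27]
top 25 [397.8 160.5] [[389.0, 161.5], [395.0, 161.5], [396.4, 161.7], [397.4, 162.0], [398.2, 162.4]]
scene 133 [382.2 257.9] [[379.3, 246.1], [382.6, 255.8], [383.3, 259.1], [384.0, 262.3], [384.4, 265.4]]
```

Call:
move_arm(moves=[{"tx": 0.0005,"ty": -0.003,"tz": -0.006,"wx": 0,"wy": 0,"wz": 0,"claw": 0},{"tx": 0.0005,"ty": -0.002,"tz": -0.005,"wx": 0,"wy": 0,"wz": 0,"claw": 0},{"tx": 0,"ty": -0.002,"tz": -0.004,"wx": 0,"wy": 0,"wz": 0,"claw": 0},{"tx": 0,"ty": 0,"tz": 0,"wx": 0,"wy": 0,"wz": 0,"claw": 0}])

```text
t: 6.1
tool_pos: [0.6304, -0.3254, 0.087]
eef_rot: [[0.807, 0.177, 0.563], [0.146, -0.984, 0.101], [0.572, 0.001, -0.82]]
force: [1.7, 0.0, 1.9]
opening: 0.0
grip_force: 0.8
```

```bash
python3 -c "
from hue import *
show(); ang()"
```

```text
6.1 tcp [ 0.6304 -0.3254  0.087 ] fix [ -64.8 -177.1   87. ] F [1.7 0.  1.9] z [ 0.563  0.101 -0.82 ] y [ 0.177 -0.984  0.001] op 0.0 g 0.8 q [-0.8   0.39 -0.34  0.47  0.49  2.26]
top 27 [399.8 160.8] [[389.0, 161.5], [395.0, 161.5], [396.4, 161.7], [397.4, 162.0], [398.2, 162.4]]
scene 134 [383.3 262.8] [[379.3, 246.1], [382.6, 255.8], [383.3, 259.1], [384.0, 262.3], [384.4, 265.4]]
```

Call:
move_arm(moves=[{"tx": 0,"ty": -0.001,"tz": -0.003,"wx": 0,"wy": 0,"wz": 0,"claw": 0},{"tx": 0,"ty": 0,"tz": 0,"wx": 0,"wy": 0,"wz": 0,"claw": 0}])

```text
t: 6.37
tool_pos: [0.6303, -0.3263, 0.0844]
eef_rot: [[0.807, 0.177, 0.563], [0.146, -0.984, 0.101], [0.572, 0.001, -0.82]]
force: [0.0, 0.1, 2.0]
opening: 0.002
grip_force: 0.8
```

Call:
move_arm(moves=[{"tx": 0,"ty": -0.001,"tz": -0.002,"wx": 0,"wy": 0,"wz": 0,"claw": 0},{"tx": 0,"ty": 0,"tz": 0,"wx": 0,"wy": 0,"wz": 0,"claw": 0}])

```text
t: 6.53
tool_pos: [0.6304, -0.3274, 0.0825]
eef_rot: [[0.807, 0.177, 0.564], [0.146, -0.984, 0.1], [0.572, 0.001, -0.82]]
force: [0.7, 1.0, 1.5]
opening: -0.0
grip_force: 0.9
```

```bash
python3 -c "
from hue import *
show(); ang()"
```

```text
6.53 tcp [ 0.6304 -0.3274  0.0825] fix [ -65.2 -179.    82.5] F [0.7 1.  1.5] z [ 0.564  0.1   -0.82 ] y [ 0.177 -0.984  0.001] op -0.0 g 0.9 q [-0.8   0.4  -0.34  0.46  0.49  2.26]
top 30 [400.7 161.1] [[389.0, 161.5], [395.0, 161.5], [396.4, 161.7], [397.4, 162.0], [398.2, 162.4]]
scene 139 [383.3 264.7] [[379.3, 246.1], [382.6, 255.8], [383.3, 259.1], [384.0, 262.3], [384.4, 265.4]]
```

Call:
move_arm(moves=[{"tx": 0,"ty": -0.001,"tz": -0.003,"wx": 0,"wy": 0,"wz": 0,"claw": 0},{"tx": 0,"ty": 0,"tz": 0,"wx": 0,"wy": 0,"wz": 0,"claw": 0}])

```text
t: 6.8
tool_pos: [0.6304, -0.3285, 0.0794]
eef_rot: [[0.807, 0.177, 0.564], [0.146, -0.984, 0.1], [0.572, 0.001, -0.82]]
force: [1.9, -1.1, 2.0]
opening: 0.003
grip_force: 0.9
```

Call:
move_arm(moves=[{"tx": 0,"ty": -0.001,"tz": -0.002,"wx": 0,"wy": 0,"wz": 0,"claw": 0},{"tx": 0,"ty": 0,"tz": 0,"wx": 0,"wy": 0,"wz": 0,"claw": 0}])

```text
t: 6.97
tool_pos: [0.6308, -0.3291, 0.0783]
eef_rot: [[0.806, 0.178, 0.565], [0.146, -0.984, 0.101], [0.574, 0.001, -0.819]]
force: [-1.3, 2.0, 9.2]
opening: 0.003
grip_force: 4.1
```

Call:
move_arm(moves=[{"tx": 0,"ty": -0.001,"tz": -0.002,"wx": 0,"wy": 0,"wz": 0,"claw": 0},{"tx": 0,"ty": 0,"tz": 0,"wx": 0,"wy": 0,"wz": 0,"claw": 0}])

```text
t: 7.13
tool_pos: [0.6318, -0.3299, 0.0777]
eef_rot: [[0.804, 0.179, 0.567], [0.147, -0.984, 0.102], [0.576, 0.002, -0.817]]
force: [3.4, 4.5, 10.9]
opening: 0.003
grip_force: 6.1
```

```bash
python3 -c "
from hue import *
show(); ang()"
```

```text
7.13 tcp [ 0.6318 -0.3299  0.0777] fix [ -64.3 -181.7   77.7] F [ 3.4  4.5 10.9] z [ 0.567  0.102 -0.817] y [ 0.179 -0.984  0.002] op 0.003 g 6.1 q [-0.8   0.41 -0.34  0.44  0.5   2.26]
top 27 [398.7 161.8] [[389.0, 161.5], [395.0, 161.5], [396.4, 161.7], [397.4, 162.0], [398.2, 162.4]]
scene 139 [383.4 266. ] [[379.3, 246.1], [382.6, 255.8], [383.3, 259.1], [384.0, 262.3], [384.4, 265.4]]
```

The handle is against its stop (force rose, red centroid matches 1.2 rad). Retreating up and round to a pre-grasp stand-off.

Call:
move_arm(moves=[{"tx": 0,"ty": 0.002,"tz": 0.025,"wx": 0,"wy": 0,"wz": 0,"claw": 0},{"tx": -0.0217,"ty": -0.0039,"tz": 0.016,"wx": 0,"wy": 0,"wz": 0,"claw": 0},{"tx": -0.0217,"ty": -0.0039,"tz": 0.016,"wx": 0,"wy": 0,"wz": 0,"claw": 0},{"tx": -0.0217,"ty": -0.0039,"tz": 0.016,"wx": 0,"wy": 0,"wz": 0,"claw": 0},{"tx": -0.0005,"ty": 0.037,"tz": -0.001,"wx": 0,"wy": 0,"wz": 0,"claw": 45},{"tx": -0.0005,"ty": 0.037,"tz": -0.001,"wx": 0,"wy": 0,"wz": 0,"claw": 45},{"tx": -0.0005,"ty": 0.037,"tz": -0.001,"wx": 0,"wy": 0,"wz": 0,"claw": 45},{"tx": -0.0005,"ty": 0.037,"tz": -0.001,"wx": 0,"wy": 0,"wz": 0,"claw": 45},{"tx": -0.0005,"ty": 0.037,"tz": -0.001,"wx": 0,"wy": 0,"wz": 0,"claw": 45},{"tx": 0,"ty": 0,"tz": 0,"wx": 0,"wy": 0,"wz": 0,"claw": 45}])

```text
t: 8.07
tool_pos: [0.5606, -0.1489, 0.1425]
eef_rot: [[0.808, 0.181, 0.561], [0.147, -0.984, 0.105], [0.571, -0.002, -0.821]]
force: [-0.9, 0.7, -0.5]
opening: 0.452
grip_force: 0.0
```

Call:
move_arm(moves=[{"tx": 0,"ty": 0,"tz": 0,"wx": 0,"wy": 0,"wz": 0,"claw": 45}])

```text
t: 8.15
tool_pos: [0.5621, -0.1527, 0.1434]
eef_rot: [[0.807, 0.18, 0.563], [0.148, -0.984, 0.102], [0.572, 0.001, -0.82]]
force: [0.1, 0.0, 0.7]
opening: 0.452
grip_force: 0.0
```

Run:
```python
from h import *
show()
p=camera_params('wrist'); R=cv2.Rodrigues(p['rvec'])[0]; c=-R.T@np.ravel(p['tvec']); s=monitor.get_state()
print('cam fix',fx(c).round(0),'in tool',(s['eef_rot'].T@(c-s['tool_pos'])*1000).round(0))
im=read_camera('wrist')[:,:,::-1].copy()
for n in("carrier_grip","carrier","sample","catch_tab","handle_grip"): print(n,[(d['at'],round(d['conf'],2)) for d in find_in('wrist',n)[:3]])
for M in((-47,5,60),(-47,-5,60),(-23,5,60),(-23,-5,60),(-47,5,20),(-47,-5,20)): print(M,proj(F(pose,M),p).round(1))
q=(proj(F(pose,[(-47,5,60),(-47,-5,60),(-23,-5,60),(-23,5,60)]),p)*4).round().astype(int); cv2.polylines(im,[q],True,(0,255,0),1,cv2.LINE_AA,2)
q=(proj(F(pose,[(-95,40,20),(-95,-40,20),(45,-40,20),(45,40,20)]),p)*4).round().astype(int); cv2.polylines(im,[q],True,(0,255,0),1,cv2.LINE_AA,2)
cv2.imwrite('pics/g1.png',cv2.resize(im[40:320,140:500],None,fx=2.1,fy=2.1,interpolation=cv2.INTER_CUBIC))
```

```text
8.15 tcp [ 0.5621 -0.1527  0.1434] fix [-101.8    4.9  143.4] F [0.1 0.  0.7] z [ 0.563  0.102 -0.82 ] y [ 0.18  -0.984  0.001] op 0.452 g 0.0 q [-0.63  0.1  -0.59  0.43  0.42  2.43]
cam fix [-124.    5.  302.] in tool [  72.    0. -143.]
carrier_grip [([604.4, 169.6], 0.9), ([329.9, 202.2], 0.77), ([553.0, 241.3], 0.18)]
carrier [([329.8, 201.1], 0.95), ([603.4, 169.9], 0.64)]
sample [([333.1, 163.3], 0.87), ([614.5, 138.2], 0.62), ([15.7, 72.7], 0.29)]
catch_tab [([482.6, 275.9], 0.87), ([324.0, 118.2], 0.58)]
handle_grip [([557.8, 239.7], 0.82)]
(-47, 5, 60) [[325.1 200.5]]
(-47, -5, 60) [[336.9 200.6]]
(-23, 5, 60) [[325.3 174.2]]
(-23, -5, 60) [[336.7 174.3]]
(-47, 5, 20) [[325.1 213. ]]
(-47, -5, 20) [[335.4 213.1]]
```

View pics/g1.png

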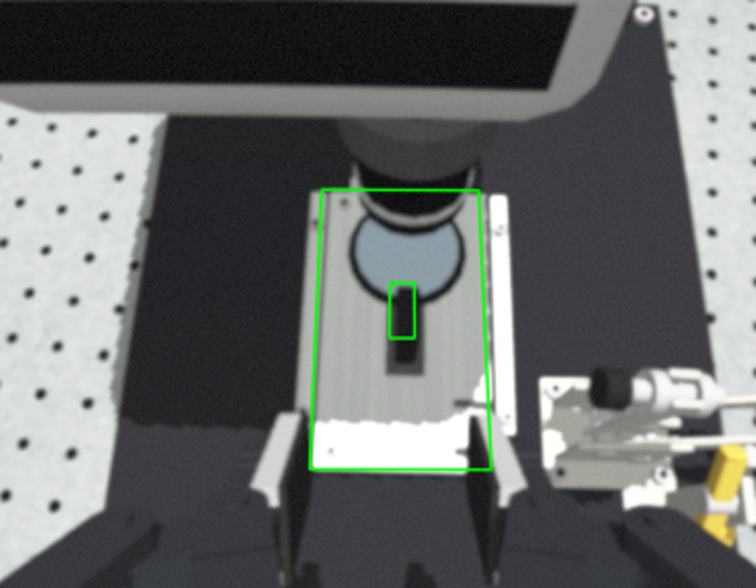

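The clamp arm is swung clear at right (crop ~(650,390)), the carrier lies in the nest with the grip at crop (405,330), and the overlay agrees to 1–2 mm. This is the aluminium one, not pink. I lean a bit more to keep the wrist camera away from the head.

Call:
move_arm(moves=[{"tx": 0.0104,"ty": -0.0012,"tz": -0.0195,"wx": 0.0214,"wy": -0.12,"wz": 0,"claw": 45},{"tx": 0.0104,"ty": -0.0012,"tz": -0.0195,"wx": 0,"wy": 0,"wz": 0,"claw": 45},{"tx": 0,"ty": 0,"tz": 0,"wx": 0,"wy": 0,"wz": 0,"claw": 45},{"tx": 0,"ty": 0,"tz": 0,"wx": 0,"wy": 0,"wz": 0,"claw": 45}])

```text
t: 8.78
tool_pos: [0.5817, -0.1581, 0.1071]
eef_rot: [[0.751, 0.175, 0.637], [0.133, -0.984, 0.114], [0.647, -0.001, -0.763]]
force: [0.0, -0.1, -0.3]
opening: 0.449
grip_force: 0.0
```

Run:
```python
from h import *
show()
s=monitor.get_state();p=camera_params('wrist')
im=read_camera('wrist')[:,:,::-1].copy(); cv2.imwrite('pics/g2raw.png',im)
# grip centre columns by darkness vs model, and the finger mid-plane at the grip
for z in(30,45,58):
    a=proj(F(pose,[(-47,5,z),(-47,-5,z)]),p); 
    r=int(a[0,1]); row=im[r,:,:].max(1); c=int(a[:,0].mean()); k=[i for i in range(c-20,c+20) if row[i]<60]
    gp=s['tool_pos']; d=proj(F(pose,fx(gp)+0),p)
    print(z,a.round(1).tolist(),k[:1],k[-1:])
T=s['eef_rot'][:,2]
print('midline',proj(np.array([s['tool_pos']+T*k for k in(0,.05,.08)]),p).round(1).tolist())
```

```text
8.78 tcp [ 0.5817 -0.1581  0.1071] fix [-83.5  -3.8 107.1] F [ 0.  -0.1 -0.3] z [ 0.637  0.114 -0.763] y [ 0.175 -0.984 -0.001] op 0.449 g 0.0 q [-0.64  0.17 -0.7   0.18  0.49  2.46]
30 [[314.2, 229.7], [326.6, 229.7]] [317] [328]
45 [[313.6, 223.8], [326.7, 223.8]] [316] [329]
58 [[312.9, 218.0], [326.7, 218.0]] [316] [329]
midline [[325.0, 251.8], [325.0, 218.3], [325.0, 204.7]]
```

Call:
move_arm(moves=[{"tx": 0.0149,"ty": 0.0031,"tz": -0.0177,"wx": 0,"wy": 0,"wz": 0,"claw": 45},{"tx": 0.0149,"ty": 0.0031,"tz": -0.0177,"wx": 0,"wy": 0,"wz": 0,"claw": 45},{"tx": 0.0149,"ty": 0.0031,"tz": -0.0177,"wx": 0,"wy": 0,"wz": 0,"claw": 45},{"tx": 0.0075,"ty": 0.0016,"tz": -0.009,"wx": 0,"wy": 0,"wz": 0,"claw": 45},{"tx": 0.0074,"ty": 0.0015,"tz": -0.0087,"wx": 0,"wy": 0,"wz": 0,"claw": 45},{"tx": 0,"ty": 0,"tz": 0,"wx": 0,"wy": 0,"wz": 0,"claw": 45},{"tx": 0,"ty": 0,"tz": 0,"wx": 0,"wy": 0,"wz": 0,"claw": 45}])

```text
t: 9.42
tool_pos: [0.6413, -0.1432, 0.0371]
eef_rot: [[0.75, 0.179, 0.637], [0.135, -0.984, 0.118], [0.648, -0.002, -0.762]]
force: [-2.3, 8.3, -1.4]
opening: 0.444
grip_force: 0.0
```

Run:
```python
from h import *
show()
p=camera_params('wrist')
im=read_camera('wrist')[:,:,::-1].copy()
cv2.imwrite('pics/g3.png',cv2.resize(im[60:360,140:500],None,fx=2,fy=2))
```

```text
9.42 tcp [ 0.6413 -0.1432  0.0371] fix [-22.2   0.4  37.1] F [-2.3  8.3 -1.4] z [ 0.637  0.118 -0.762] y [ 0.179 -0.984 -0.002] op 0.444 g 0.0 q [-0.55  0.35 -0.7  -0.04  0.45  2.55]
```

View pics/g3.png

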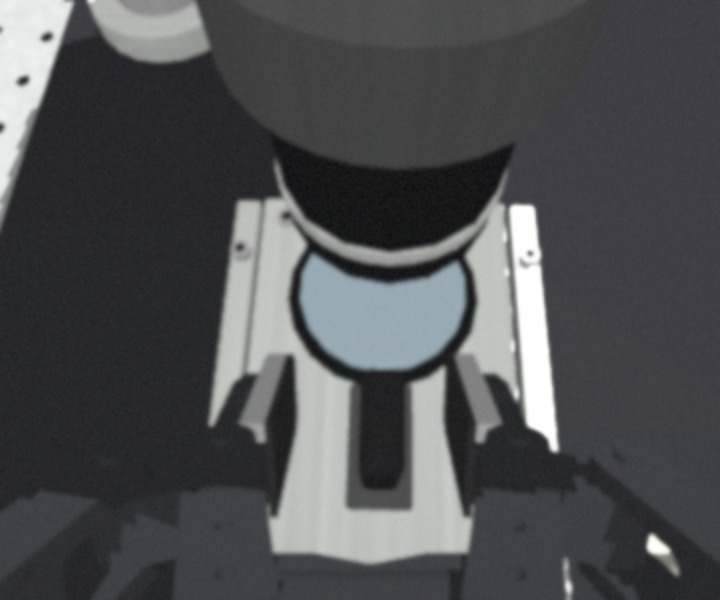

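The gripper straddles the grip (crop (380,430)), but a side force of 8 N suggests that the right knuckle touches the open clamp; narrowing the fingers first.

Call:
move_arm(moves=[{"tx": 0,"ty": 0,"tz": 0,"wx": 0,"wy": 0,"wz": 0,"claw": 28},{"tx": 0,"ty": 0,"tz": 0,"wx": 0,"wy": 0,"wz": 0,"claw": 28},{"tx": 0,"ty": 0,"tz": 0,"wx": 0,"wy": 0,"wz": 0,"claw": 28}])

```text
t: 9.72
tool_pos: [0.6416, -0.1441, 0.0383]
eef_rot: [[0.749, 0.178, 0.638], [0.135, -0.984, 0.116], [0.649, -0.0, -0.761]]
force: [-2.4, 7.1, 1.0]
opening: 0.28
grip_force: 0.0
```

```bash
python3 -c "
from hue import *
show();ang()"
```

```text
9.72 tcp [ 0.6416 -0.1441  0.0383] fix [-22.1  -0.5  38.3] F [-2.4  7.1  1. ] z [ 0.638  0.116 -0.761] y [ 0.178 -0.984 -0.   ] op 0.28 g 0.0 q [-0.55  0.35 -0.7  -0.04  0.45  2.55]
top 186 [399.5 163.8] [[389.0, 161.5], [395.0, 161.5], [396.4, 161.7], [397.4, 162.0], [398.2, 162.4]]
scene 162 [383.3 265.3] [[379.3, 246.1], [382.6, 255.8], [383.3, 259.1], [384.0, 262.3], [384.4, 265.4]]
```

Call:
move_arm(moves=[{"tx": -0.0004,"ty": 0.002,"tz": 0,"wx": 0,"wy": 0,"wz": 0,"claw": 28},{"tx": 0,"ty": 0,"tz": 0,"wx": 0,"wy": 0,"wz": 0,"claw": 28},{"tx": 0,"ty": 0,"tz": 0,"wx": 0,"wy": 0,"wz": 0,"claw": 28}])

```text
t: 10.07
tool_pos: [0.6419, -0.1435, 0.0385]
eef_rot: [[0.748, 0.176, 0.64], [0.135, -0.984, 0.113], [0.649, 0.002, -0.76]]
force: [-1.2, 1.0, 1.4]
opening: 0.279
grip_force: 0.0
```

```bash
python3 -c "
from h import *
show()
s=monitor.get_state();print(s['ft_torque'])"
```

```text
10.07 tcp [ 0.6419 -0.1435  0.0385] fix [-21.7   0.   38.5] F [-1.2  1.   1.4] z [ 0.64   0.113 -0.76 ] y [ 0.176 -0.984  0.002] op 0.279 g 0.0 q [-0.54  0.35 -0.7  -0.04  0.44  2.55]
[-0.07096302  0.52963509  0.05245162]
```

Call:
move_arm(moves=[{"tx": 0,"ty": 0,"tz": 0,"wx": 0,"wy": 0,"wz": 0,"claw": 16},{"tx": 0,"ty": 0,"tz": 0,"wx": 0,"wy": 0,"wz": 0,"claw": 12},{"tx": 0,"ty": 0,"tz": 0,"wx": 0,"wy": 0,"wz": 0,"claw": 6},{"tx": 0,"ty": 0,"tz": 0,"wx": 0,"wy": 0,"wz": 0,"claw": 0},{"tx": 0,"ty": 0,"tz": 0,"wx": 0,"wy": 0,"wz": 0,"claw": 0},{"tx": 0,"ty": 0,"tz": 0,"wx": 0,"wy": 0,"wz": 0,"claw": 0}])

```text
t: 10.57
tool_pos: [0.642, -0.1443, 0.0382]
eef_rot: [[0.748, 0.175, 0.64], [0.135, -0.985, 0.112], [0.65, 0.003, -0.76]]
force: [-2.2, -1.1, 5.3]
opening: 0.107
grip_force: 59.4
```

```bash
python3 -c "
from h import *
show()
s=monitor.get_state();print(s['ft_torque'])"
```

```text
10.57 tcp [ 0.642  -0.1443  0.0382] fix [-21.8  -0.8  38.2] F [-2.2 -1.1  5.3] z [ 0.64   0.112 -0.76 ] y [ 0.175 -0.985  0.003] op 0.107 g 59.4 q [-0.55  0.35 -0.7  -0.05  0.44  2.55]
[-0.68486654  0.33656719 -0.83199654]
```

Gripped (9 mm opening, 59 N). A small lift, then drawing out along -x.

Call:
move_arm(moves=[{"tx": 0,"ty": 0,"tz": 0.003,"wx": 0,"wy": 0,"wz": 0,"claw": 0},{"tx": 0,"ty": 0,"tz": 0.004,"wx": 0,"wy": 0,"wz": 0,"claw": 0},{"tx": 0,"ty": 0,"tz": 0.004,"wx": 0,"wy": 0,"wz": 0,"claw": 0},{"tx": 0,"ty": 0,"tz": 0,"wx": 0,"wy": 0,"wz": 0,"claw": 0}])

```text
t: 10.9
tool_pos: [0.6412, -0.143, 0.0486]
eef_rot: [[0.749, 0.177, 0.638], [0.135, -0.984, 0.114], [0.648, 0.0, -0.761]]
force: [-0.0, 0.7, -3.1]
opening: 0.104
grip_force: 59.0
```

```bash
python3 -c "
from h import *
show()
s=monitor.get_state();print(s['ft_torque'])"
```

```text
10.9 tcp [ 0.6412 -0.143   0.0486] fix [-22.3   0.6  48.6] F [-0.   0.7 -3.1] z [ 0.638  0.114 -0.761] y [ 0.177 -0.984  0.   ] op 0.104 g 59.0 q [-0.54  0.33 -0.69 -0.01  0.44  2.55]
[-0.15235604  0.88805145  0.01301458]
```

Weight is on the gripper, no side force. Drawing out.

Call:
move_arm(moves=[{"tx": -0.008,"ty": -0.0014,"tz": 0,"wx": 0,"wy": 0,"wz": 0,"claw": 0},{"tx": -0.016,"ty": -0.0028,"tz": 0,"wx": 0,"wy": 0,"wz": 0,"claw": 0},{"tx": -0.022,"ty": -0.0039,"tz": 0,"wx": 0,"wy": 0,"wz": 0,"claw": 0},{"tx": -0.022,"ty": -0.0039,"tz": 0,"wx": 0,"wy": 0,"wz": 0,"claw": 0},{"tx": -0.022,"ty": -0.0039,"tz": 0,"wx": 0,"wy": 0,"wz": 0,"claw": 0},{"tx": -0.022,"ty": -0.0039,"tz": 0,"wx": 0,"wy": 0,"wz": 0,"claw": 0},{"tx": -0.022,"ty": -0.0039,"tz": 0.004,"wx": 0,"wy": 0,"wz": 0,"claw": 0},{"tx": -0.016,"ty": -0.0028,"tz": 0.012,"wx": 0,"wy": 0,"wz": 0,"claw": 0},{"tx": -0.008,"ty": -0.0014,"tz": 0.016,"wx": 0,"wy": 0,"wz": 0,"claw": 0},{"tx": 0,"ty": 0,"tz": 0.012,"wx": 0,"wy": 0,"wz": 0,"claw": 0}])

```text
t: 11.73
tool_pos: [0.4812, -0.1705, 0.0924]
eef_rot: [[0.75, 0.175, 0.638], [0.133, -0.985, 0.114], [0.648, -0.001, -0.762]]
force: [0.3, -0.2, -2.3]
opening: 0.102
grip_force: 59.0
```

Call:
move_arm(moves=[{"tx": 0,"ty": 0,"tz": 0.008,"wx": 0,"wy": 0,"wz": 0,"claw": 0},{"tx": 0,"ty": 0,"tz": 0,"wx": 0,"wy": 0,"wz": 0,"claw": 0}])

```text
t: 11.9
tool_pos: [0.4832, -0.1713, 0.1017]
eef_rot: [[0.748, 0.176, 0.64], [0.136, -0.984, 0.112], [0.65, 0.003, -0.76]]
force: [0.3, 0.0, -2.2]
opening: 0.105
grip_force: 59.2
```

```bash
python3 -c "
from hue import *
show();ang()
s=monitor.get_state();print(s['ft_torque'])"
```

```text
11.9 tcp [ 0.4832 -0.1713  0.1017] fix [-182.8    0.5  101.7] F [ 0.3  0.  -2.2] z [ 0.64   0.112 -0.76 ] y [ 0.176 -0.984  0.003] op 0.105 g 59.2 q [-0.84  0.06 -0.84  0.25  0.59  2.25]
top 187 [399.5 163.8] [[389.0, 161.5], [395.0, 161.5], [396.4, 161.7], [397.4, 162.0], [398.2, 162.4]]
scene 159 [383.1 265.1] [[379.3, 246.1], [382.6, 255.8], [383.3, 259.1], [384.0, 262.3], [384.4, 265.4]]
[-0.18543855  0.91800686  0.03392729]
```

Call:
move_arm(moves=[{"tx": 0,"ty": 0.012,"tz": 0,"wx": 0,"wy": 0,"wz": 0.03,"claw": 0},{"tx": 0,"ty": 0.024,"tz": 0,"wx": 0,"wy": 0,"wz": 0.055,"claw": 0},{"tx": 0,"ty": 0.034,"tz": 0,"wx": 0,"wy": 0,"wz": 0.06,"claw": 0},{"tx": 0,"ty": 0.034,"tz": 0,"wx": 0,"wy": 0,"wz": 0.06,"claw": 0},{"tx": 0,"ty": 0.034,"tz": 0,"wx": 0,"wy": 0,"wz": 0.06,"claw": 0},{"tx": 0,"ty": 0.034,"tz": 0,"wx": 0,"wy": 0,"wz": 0.06,"claw": 0},{"tx": 0,"ty": 0.034,"tz": 0,"wx": 0,"wy": 0,"wz": 0.06,"claw": 0},{"tx": 0,"ty": 0.034,"tz": 0,"wx": 0,"wy": 0,"wz": 0.06,"claw": 0},{"tx": 0,"ty": 0.034,"tz": 0,"wx": 0,"wy": 0,"wz": 0.06,"claw": 0},{"tx": 0,"ty": 0.034,"tz": 0,"wx": 0,"wy": 0,"wz": 0.06,"claw": 0}])

```text
t: 12.83
tool_pos: [0.4818, 0.1395, 0.0993]
eef_rot: [[0.559, 0.68, 0.475], [0.517, -0.734, 0.441], [0.648, -0.001, -0.762]]
force: [-0.3, -0.5, -1.9]
opening: 0.105
grip_force: 59.1
```

Call:
move_arm(moves=[{"tx": -0.002,"ty": 0.034,"tz": 0,"wx": 0,"wy": 0,"wz": 0.06,"claw": 0},{"tx": -0.002,"ty": 0.034,"tz": 0,"wx": 0,"wy": 0,"wz": 0.06,"claw": 0},{"tx": -0.002,"ty": 0.034,"tz": 0,"wx": 0,"wy": 0,"wz": 0.055,"claw": 0},{"tx": 0,"ty": 0.024,"tz": 0,"wx": 0,"wy": 0,"wz": 0.04,"claw": 0},{"tx": 0,"ty": 0.014,"tz": 0,"wx": 0,"wy": 0,"wz": 0.02,"claw": 0},{"tx": 0,"ty": 0,"tz": 0,"wx": 0,"wy": 0,"wz": 0,"claw": 0},{"tx": 0,"ty": 0,"tz": 0,"wx": 0,"wy": 0,"wz": 0,"claw": 0}])

```text
t: 13.42
tool_pos: [0.4758, 0.278, 0.099]
eef_rot: [[0.425, 0.831, 0.36], [0.633, -0.557, 0.538], [0.647, -0.001, -0.762]]
force: [-0.6, -0.2, -2.7]
opening: 0.106
grip_force: 59.1
```

Run:
```python
from h import *
show()
s=monitor.get_state(); print(s['eef_rot'].round(4))
im=read_camera('top')[:,:,::-1]; sc=read_camera('scene')[:,:,::-1]
cv2.imwrite('pics/t5.png',np.hstack([cv2.resize(im[130:290,130:290],(400,400)),cv2.resize(sc[110:230,220:340],(400,400))]))
```

```text
13.42 tcp [0.4758 0.278  0.099 ] fix [-111.3  444.1   99. ] F [-0.6 -0.2 -2.7] z [ 0.36   0.538 -0.762] y [ 0.831 -0.557 -0.001] op 0.106 g 59.1 q [ 0.1   0.11 -0.8   0.17  0.53  2.39]
[[ 0.4249  0.8307  0.3598]
 [ 0.6328 -0.5568  0.5381]
 [ 0.6473 -0.001  -0.7622]]
```

Call:
move_arm(moves=[{"tx": 0,"ty": 0,"tz": -0.016,"wx": 0,"wy": 0,"wz": 0,"claw": 0},{"tx": 0,"ty": 0,"tz": -0.02,"wx": 0,"wy": 0,"wz": 0,"claw": 0},{"tx": 0,"ty": 0,"tz": -0.015,"wx": 0,"wy": 0,"wz": 0,"claw": 0},{"tx": 0,"ty": 0,"tz": -0.008,"wx": 0,"wy": 0,"wz": 0,"claw": 0},{"tx": 0,"ty": 0,"tz": -0.003,"wx": 0,"wy": 0,"wz": 0,"claw": 0},{"tx": 0,"ty": 0,"tz": 0,"wx": 0,"wy": 0,"wz": 0,"claw": 0}])

```text
t: 14.02
tool_pos: [0.477, 0.2762, 0.0375]
eef_rot: [[0.427, 0.828, 0.362], [0.631, -0.56, 0.537], [0.648, -0.001, -0.762]]
force: [0.2, 0.2, -2.3]
opening: 0.103
grip_force: 59.0
```

Call:
move_arm(moves=[{"tx": 0,"ty": 0,"tz": -0.003,"wx": 0,"wy": 0,"wz": 0,"claw": 0},{"tx": 0,"ty": 0,"tz": -0.0015,"wx": 0,"wy": 0,"wz": 0,"claw": 0},{"tx": 0,"ty": 0,"tz": 0,"wx": 0,"wy": 0,"wz": 0,"claw": 0}])

```text
t: 14.27
tool_pos: [0.4775, 0.2768, 0.0341]
eef_rot: [[0.425, 0.829, 0.364], [0.631, -0.559, 0.537], [0.649, 0.001, -0.761]]
force: [-0.7, -0.4, -2.3]
opening: 0.102
grip_force: 59.0
```

Call:
move_arm(moves=[{"tx": 0,"ty": 0,"tz": -0.001,"wx": 0,"wy": 0,"wz": 0,"claw": 0},{"tx": 0,"ty": 0,"tz": 0,"wx": 0,"wy": 0,"wz": 0,"claw": 0}])

```text
t: 14.43
tool_pos: [0.4774, 0.277, 0.0331]
eef_rot: [[0.425, 0.829, 0.364], [0.631, -0.559, 0.537], [0.649, 0.001, -0.761]]
force: [-0.5, -0.0, -2.8]
opening: 0.109
grip_force: 59.0
```

Call:
move_arm(moves=[{"tx": 0,"ty": 0,"tz": -0.0015,"wx": 0,"wy": 0,"wz": 0,"claw": 0},{"tx": 0,"ty": 0,"tz": 0,"wx": 0,"wy": 0,"wz": 0,"claw": 0}])

```text
t: 14.6
tool_pos: [0.4773, 0.277, 0.0313]
eef_rot: [[0.425, 0.829, 0.363], [0.631, -0.559, 0.537], [0.649, 0.001, -0.761]]
force: [0.4, -0.9, -2.1]
opening: 0.107
grip_force: 59.0
```

Call:
move_arm(moves=[{"tx": 0,"ty": 0,"tz": -0.001,"wx": 0,"wy": 0,"wz": 0,"claw": 0},{"tx": 0,"ty": 0,"tz": 0,"wx": 0,"wy": 0,"wz": 0,"claw": 0}])

```text
t: 14.77
tool_pos: [0.4773, 0.277, 0.0302]
eef_rot: [[0.425, 0.829, 0.363], [0.631, -0.559, 0.537], [0.649, 0.001, -0.761]]
force: [0.7, -0.1, -3.5]
opening: 0.109
grip_force: 59.0
```

Call:
move_arm(moves=[{"tx": 0,"ty": 0,"tz": -0.001,"wx": 0,"wy": 0,"wz": 0,"claw": 0},{"tx": 0,"ty": 0,"tz": 0,"wx": 0,"wy": 0,"wz": 0,"claw": 0}])

```text
t: 14.93
tool_pos: [0.4773, 0.277, 0.0293]
eef_rot: [[0.425, 0.829, 0.363], [0.631, -0.559, 0.537], [0.649, 0.001, -0.761]]
force: [-0.4, 0.1, -2.9]
opening: 0.106
grip_force: 59.3
```

Call:
move_arm(moves=[{"tx": 0,"ty": 0,"tz": -0.0008,"wx": 0,"wy": 0,"wz": 0,"claw": 0},{"tx": 0,"ty": 0,"tz": 0,"wx": 0,"wy": 0,"wz": 0,"claw": 0}])

```text
t: 15.1
tool_pos: [0.4775, 0.2771, 0.0292]
eef_rot: [[0.424, 0.829, 0.364], [0.631, -0.559, 0.538], [0.65, 0.001, -0.76]]
force: [-4.2, -3.4, 6.6]
opening: 0.106
grip_force: 60.8
```

Call:
move_arm(moves=[{"tx": 0,"ty": 0,"tz": -0.0008,"wx": 0,"wy": 0,"wz": 0,"claw": 0},{"tx": 0,"ty": 0,"tz": 0,"wx": 0,"wy": 0,"wz": 0,"claw": 0}])

```text
t: 15.27
tool_pos: [0.4775, 0.2772, 0.0292]
eef_rot: [[0.424, 0.829, 0.365], [0.63, -0.559, 0.539], [0.651, 0.002, -0.759]]
force: [-11.1, -10.5, 20.5]
opening: 0.101
grip_force: 63.2
```

Touchdown at exactly the predicted height; relieving the pressure, then releasing.

Call:
move_arm(moves=[{"tx": 0,"ty": 0,"tz": 0.0011,"wx": 0,"wy": 0,"wz": 0,"claw": 0},{"tx": 0,"ty": 0,"tz": 0,"wx": 0,"wy": 0,"wz": 0,"claw": 0},{"tx": 0,"ty": 0,"tz": 0,"wx": 0,"wy": 0,"wz": 0,"claw": 14},{"tx": 0,"ty": 0,"tz": 0,"wx": 0,"wy": 0,"wz": 0,"claw": 25},{"tx": 0,"ty": 0,"tz": 0,"wx": 0,"wy": 0,"wz": 0,"claw": 45},{"tx": 0,"ty": 0,"tz": 0,"wx": 0,"wy": 0,"wz": 0,"claw": 45},{"tx": 0,"ty": 0,"tz": 0,"wx": 0,"wy": 0,"wz": 0,"claw": 45}])

```text
t: 15.85
tool_pos: [0.4774, 0.277, 0.0288]
eef_rot: [[0.425, 0.829, 0.363], [0.631, -0.559, 0.537], [0.649, 0.001, -0.761]]
force: [-0.8, 0.9, 0.4]
opening: 0.454
grip_force: 0.0
```

Call:
move_arm(moves=[{"tx": -0.006,"ty": -0.009,"tz": 0.013,"wx": 0,"wy": 0,"wz": 0,"claw": 45},{"tx": -0.01,"ty": -0.014,"tz": 0.022,"wx": 0,"wy": 0,"wz": 0,"claw": 45},{"tx": -0.01,"ty": -0.014,"tz": 0.022,"wx": 0,"wy": 0,"wz": 0,"claw": 45},{"tx": -0.01,"ty": -0.014,"tz": 0.022,"wx": 0,"wy": 0,"wz": 0,"claw": 45},{"tx": -0.01,"ty": -0.014,"tz": 0.022,"wx": 0,"wy": 0,"wz": 0,"claw": 45},{"tx": -0.01,"ty": -0.014,"tz": 0.022,"wx": 0,"wy": 0,"wz": 0,"claw": 45},{"tx": 0,"ty": 0,"tz": 0,"wx": 0,"wy": 0,"wz": 0,"claw": 45},{"tx": 0,"ty": 0,"tz": 0,"wx": 0,"wy": 0,"wz": 0,"claw": 45}])

```text
t: 16.52
tool_pos: [0.4221, 0.1973, 0.1531]
eef_rot: [[0.424, 0.828, 0.367], [0.631, -0.561, 0.536], [0.65, 0.004, -0.76]]
force: [0.5, 0.9, -0.1]
opening: 0.452
grip_force: 0.0
```

Run:
```python
from h import *
show()
w=read_camera('wrist')[:,:,::-1]; sc=read_camera('scene')[:,:,::-1]
cv2.imwrite('pics/fin.png',np.hstack([cv2.resize(w,(480,300))[:, :],cv2.resize(sc[100:300,240:453],(320,300))]))
```

```text
16.52 tcp [0.4221 0.1973 0.1531] fix [-178.4  374.   153.1] F [ 0.5  0.9 -0.1] z [ 0.367  0.536 -0.76 ] y [ 0.828 -0.561  0.004] op 0.452 g 0.0 q [-0.14 -0.09 -0.8   0.5   0.62  2.14]
```

View pics/fin.png

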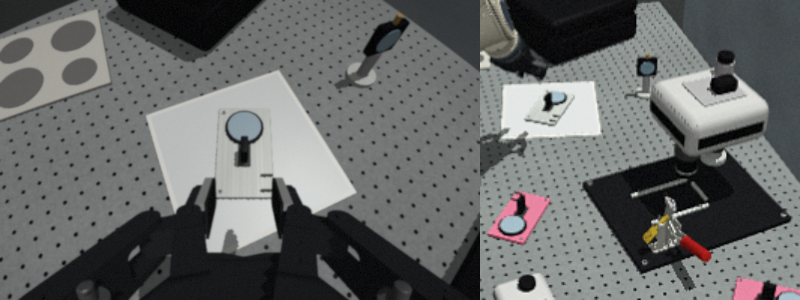

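The carrier lies flat in the middle of the pad (left view (245,150)), the handle lies open and the nest is empty (right view (690,245), (670,195)), and the bystanders have not moved.

```bash
python3 -c "
from cell import *
print(ticket.finish_job())"
```

```text
the job is handed in; nothing more can be done
None
```

The job is handed in: catch pressed down, clamp fully open, carrier flat in the middle of the white pad at about 17 s of 67 s, though pressing the catch onto its stop peaked at about 108 N wrist force (limit 120 N) and the gripper touched something beside the nest, probably the open clamp, with up to 8 N before grasping.

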